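Seat the cell pack and aim the inspection mirror at its dot

ROBOT

A 7-joint arm with a two-finger parallel gripper is mounted at the origin on the work surface. World frame = base frame: x ahead of the robot, y to its left, z up, the work surface at z = 0. Lengths are in m, angles in rad, forces in N, time in s.
With the tool pointing down it reaches from about 0.4 to 0.9 m from the base axis. Payload 5.6 kg.
Tool frame: the origin (TCP) lies midway between the tips of the shut fingers; the grasp point (between the pads) lies 19 mm behind it; z points along the fingers, y is the line along which they close (so a half turn about z gives the same grasp; the last joint's range is limited). The gripper opens to 92 mm and grips with 3 to 60 N. Pads are 20 mm wide; open, the fingers measure 128 mm over their backs; the gripper's body (75 mm by 189 mm) begins 69 mm behind the grasp point.
Start: joints at [-1.27, 0.468, -0.012, 1.603, 0.006, 1.071, -0.056], TCP at [0.219, 0.612, 0.215] pointing down, gripper open.
Joint ranges: [-2.53, 2.53], [-0.31, 2.02], [-1.57, 1.55], [0.28, 2.44], [-1.29, 4.43], [0.15, 1.84], [-2.92, 2.92]. Speed limits (rad/s): [2.57, 2.57, 3.14, 3.14, 3.14, 3.14, 3.14].

INTERFACE

Orientations are given as a 3x3 rotation matrix whose columns are the frame's x, y, z axes.
In Python, from station import env, effector, solver, viewer, workorder, search_frame, tip_of gives the robot as it stands. Calls block until the motion is done:
- env.reach(position, orientation): joint-space move of the TCP to a pose.
- env.movel(position, frame=None, rate=0.15): straight line of the TCP; frame=None keeps the orientation; rate is the mean speed in m/s.
- env.goto_joints(angles): joint-space move.
- effector.release() and effector.grasp(squeeze=None): open the fingers fully, or close them until they stop; squeeze is the grip in N (None keeps the last).
- env.pause(seconds).
- solver.inverse_kinematics(position, orientation): joint angles nearest the present ones, or None.
- env.sense(): the state.
- viewer.read_camera(name): name is "side" or "top"; returns (picture, depth): 384x512x3 uint8, red, green, blue; 384x512 float32, m along the optical axis (not along the pixel's ray), 0 where there is no reading.
- viewer.camera_info(name): a dict with "intrinsics" (3x3 intrinsics, pixels), "dist_coeffs" ([k1, k2, p1, p2, k3] as OpenCV has them; the pictures are not rectified), "eye" and "rotation" of the camera in the world. Camera axes: x right, y up, looking along -z (the intrinsics and any distortion apply to the point x, -y, -z); pixel columns grow to the right and rows downward; lengths in m; the calibration is good to about 2 mm. A picture is of the moment at which its call begins. camera_info takes no time and is no camera call.
A pose or a line that the arm cannot do raises env.PlanningError and nothing moves.
- workorder.finish_job(): hands the job in; it is judged then, once.
Trained networks look in the newest picture that a camera, given by its name, has taken for a name from the list of things; names that differ only in an ending like _2 or _b are one class to them, and where a whole thing is asked for, a point or a joint stands for the part that bears it (a point fixed in the world has none). Each returns a list of dicts, best first, with "score" (0 to 1); they miss things now and then, are a little off and sometimes report something else, mostly with a low value. They report only what shows in the picture. A call takes as long as a camera call. They do not tell look-alikes from the thing itself.
- search_frame(camera, name): "at" ([x, y, z] in m, in world coordinates, good to about 4 mm: the middle of the surface that is visible of it).
- tip_of(camera, name): "at" ([x, y, z] in m, in world coordinates, good to about 4 mm: a listed point, or the origin of a listed thing).
The state is a dict: "t": time; "joint_positions": joint angles; "joint_velocities": joint speeds; "tau": joint torques, N m; "ee_pos": TCP position; "tcp_rot": TCP orientation; "wrist_force": force on the tool from outside, world axes, zero at the start; "moment": the same for the moment, N m; "gripper_width": finger opening in m; "grasp_force": force on a finger pad.
Only numpy, scipy, OpenCV 4.12 (cv2) and the standard library are available. Lean on these libraries where they do the work, as an engineer would, in place of code of your own. Each camera call takes 0.05 s, during which the arm holds its last target. There are 200 camera calls.

TASK

Lower the black cell pack flat and square into the white nest, its blue dot at the blue-marked end of the nest, without dropping it, and let go of it. Then swing the spring-loaded inspection mirror by its red peg until the camera's red sight beam, reflected in the mirror, lands on the blue dot, and finish while holding the mirror still at that angle by the peg. Leave the yellow battery, the spool and the screwdriver where they are.

Things in the scene. Friction and masses are not known exactly. Their poses are not given: they have to be found in the camera images.
- pack: Loose black battery cell pack, about 0.5 kg: body 92 (its x) by 62 (y) by 56 mm high. Origin: centre of its underside, z up. In the middle of its top a grey terminal block 40 (x) by 26 (y) by 26 mm high to grip it by, across y; 82 mm high in all. The +x end carries the blue dot and, on the top beside it, a blue bar 16 x 26 mm; a green board lies on top at the other end.
- dot (a point): Centre of the blue dot, 24 mm in diameter on a white label, on the +x end face of the pack: 46.5 mm from the pack's origin along x and 36 mm above its underside. The frame is the pack's, so x points out of the face.
- block_top (a point): Middle of the top of the grey terminal block, 82 mm above the pack's underside.
- nest: White plastic nest fixed to the bench, 112 mm (its x) by 82 mm (its y), 28 mm high, with an open pocket 96 x 66 mm, 18 mm deep, for the pack (2 mm play all round). Origin: centre of its underside. The wall at its +x end, towards the mirror, is marked blue: the pack's dot end goes there.
- nest_floor (a point): Centre of the pocket's floor, 10 mm above the bench. Axes as the nest's. The seated pack's origin comes here.
- inspector: Inspection head fixed to the bench: aluminium plate 210 x 70 x 10 mm (x from -180 to 30 mm) with a grey camera block 60 x 46 mm, its top 66 mm above the bench, centred at x = -145 mm. Origin: on the bench under the mirror's upright hinge. The camera looks along +x at the mirror, 46 mm above the bench: a thin red beam shows it.
- mirror: Mirror 50 x 46 mm in a black frame, top 73 mm above the bench, on an upright hinge lying in its face. Origin: on the hinge 10 mm above the bench; x axis: out of its face, at rest 237.5 degrees (counter-clockwise) from the inspector's x. Turns clockwise seen from above by up to 0.85 rad; a spring drives it back to rest (1 N at the peg at first, 2.4 N at the far end), so it must be held.
- peg (a point): Centre of the top of the mirror's red upright peg, 14 mm in diameter, 40 mm tall (86 to 126 mm above the bench), 90 mm from the hinge, on an aluminium arm whose top is 86 mm above the bench. At rest it lies 120 degrees (counter-clockwise) from the inspector's x as seen from the hinge. It turns with the mirror.
- sight (a point): Where the camera's line of sight meets the mirror: on the hinge, 46 mm above the bench. Its x axis is the reflected line of sight, drawn as a thin red beam 200 mm long; at rest it points 295 degrees (counter-clockwise) from the inspector's x, and turns clockwise twice as far as the mirror. With the mirror right it passes through the dot.
- case: Finished yellow and black tool battery, 120 x 80 x 67 mm, a bystander. Origin: centre of its underside.
- spool: Orange spool of solder standing on its end, 64 mm across, 44 mm high, a bystander. Origin: centre of its underside.
- driver: Screwdriver lying on the mat, a bystander.
Things that resemble listed ones, but are neither listed nor needed, are in the scene too. There is more than one size of the pack; the one meant has the size given above. Several things look just like the nest: the one meant starts farthest to the robot's left.

How it is judged:
On the way:
1. the pack sits flat and square in the nest, dot at the blue end, released (horizontal distance between pack and nest_floor below 0.005 m and z of pack in the frame of nest_floor between -0.003 and 0.003 m and angle between the x axis of pack and the x axis of nest, either way round below 0.08 rad and x of dot in the frame of nest_floor above 0.03 m and angle between pack's own z axis and vertical below 0.05 rad and contact force between the fingers and pack below 0.2 N), for 0.2 s.
At the end, for the whole second after the job is handed in: Pack on the pocket floor within 3 mm, centred within 5 mm, square within 0.08 rad, dot at the blue end, not touched; reflected sight line passes the dot's centre within 12 mm sideways, 8 mm in height; the fingers alone hold the mirror there (over 0.4 N), still (under 0.1 rad/s) (all of step 1 and y of dot in the frame of sight between -0.012 and 0.012 m and z of dot in the frame of sight between -0.008 and 0.008 m and x of dot in the frame of sight above 0.05 m and x of sight in the frame of dot above 0.03 m and angular speed of mirror below 0.1 rad/s and contact force between the fingers and mirror above 0.4 N and contact force between mirror and pack below 0.1 N and contact force between mirror and case below 0.1 N and contact force between mirror and spool below 0.1 N and contact force between mirror and driver below 0.1 N); the arm keeps its last pose, push and grip.
It fails at once if a bystander is moved more than 30 mm (distance of any of case, spool, driver from where it was at the start of the episode above 0.03 m).
It fails at once if the pack is dropped (faster than 0.6 m/s while not held) (linear speed of pack above 0.6 m/s and contact force between the fingers and pack below 0.1 N).
It also fails if it takes over 48 s, if anything falls off the work surface, if the arm or the gripper's body presses on something with over 40 N, if the wrist force passes 120 N, or if a joint passes its speed limit or range.

## Working session

There is one attempt and no reset: what is moved stays moved. The work goes in short steps, each a Python script; the robot and the scene stay as the last script left them, time stands still between calls to the robot, and variables do not carry over. Pictures are saved under pics/ and viewed, at most 10 in all, crops included, and the job is handed in when it is done.

```bash
ls; mkdir -p pics
python3 - <<'E'
from station import env,viewer
import cv2,numpy as np
for c in("top","side"):
    p,d=viewer.read_camera(c); np.savez(f"pics/{c}0.npz",p=p,d=d)
    cv2.imwrite(f"pics/{c}0.png",cv2.resize(p[:,:,::-1],(800,600),interpolation=cv2.INTER_CUBIC))
    i=viewer.camera_info(c); print(c,{k:np.round(v,3).tolist() for k,v in i.items()})
print(env.sense()["t"])
E
```

```text
pics
top {'intrinsics': [[418.343, 0.0, 259.457], [0.0, 418.343, 195.822], [0.0, 0.0, 1.0]], 'dist_coeffs': [0.039, 0.0, 0.0, 0.0, 0.0], 'eye': [0.397, -0.004, 1.279], 'rotation': [[-0.02, 0.987, -0.157], [-1.0, -0.023, -0.018], [-0.021, 0.156, 0.988]]}
side {'intrinsics': [[499.377, 0.0, 255.562], [0.0, 499.377, 192.834], [0.0, 0.0, 1.0]], 'dist_coeffs': [-0.119, 0.0, 0.0, 0.0, 0.0], 'eye': [0.256, -0.969, 1.073], 'rotation': [[0.959, 0.194, -0.208], [-0.284, 0.665, -0.691], [0.004, 0.721, 0.693]]}
0.1
```

View pics/top0.png

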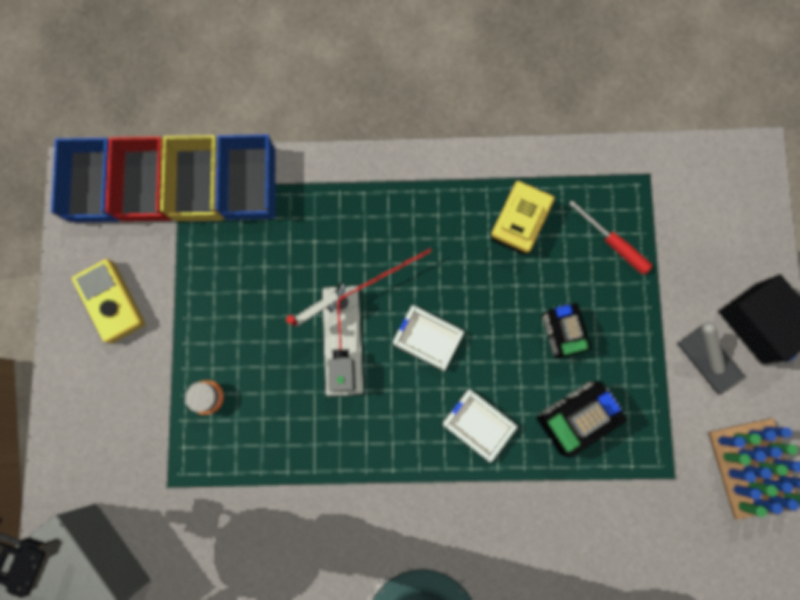

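View pics/side0.png

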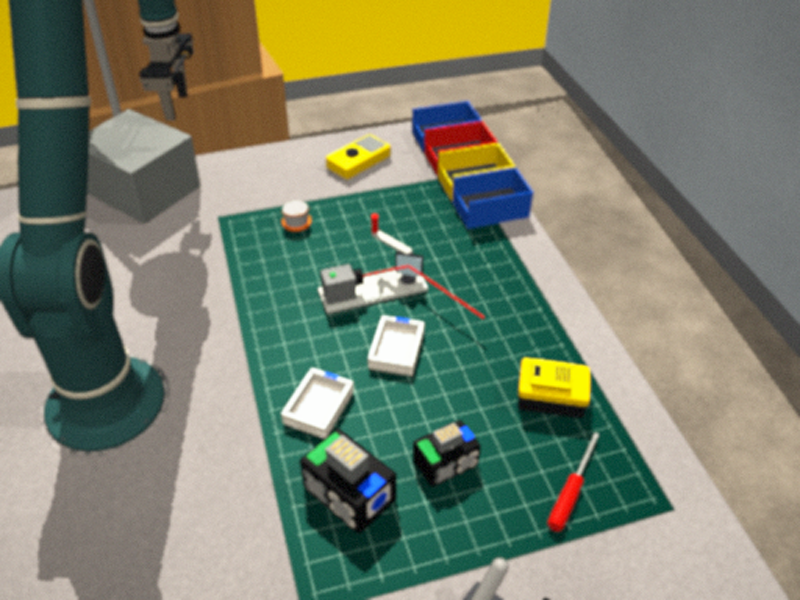

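The top view shows two nests, at (430,337) and (480,425), and image left is robot left, so the nest meant is the one at (430,337). There are two packs, a small one at (567,330) and a big one at (580,418). The mirror hinge is near (340,298) and the peg near (291,320). Next I measure sizes and heights from both views.

```bash
cat > h.py <<'E'
import numpy as np,cv2
from station import env,effector,solver,viewer,workorder,search_frame,tip_of
def cloud(c,p=None,d=None):
    if d is None: p,d=viewer.read_camera(c)
    i=viewer.camera_info(c);h,w=d.shape
    g=np.stack(np.meshgrid(np.arange(w),np.arange(h)),-1).reshape(-1,1,2).astype(float)
    n=cv2.undistortPoints(g,np.array(i["intrinsics"]),np.array(i["dist_coeffs"])).reshape(h,w,2)
    P=np.dstack([n[...,0]*d,-n[...,1]*d,-d])@np.array(i["rotation"]).T+np.array(i["eye"])
    P[d<=0]=np.nan
    return p,P
def rect(xy):
    r=cv2.minAreaRect((np.asarray(xy)*1000).astype(np.float32));return np.round(r[0],1),np.round(r[1],1),round(r[2],1)
def Rz(yaw): # tool down, tool y axis along yaw+90deg... tool x along yaw
    c,s=np.cos(yaw),np.sin(yaw);return np.array([[c,s,0],[s,-c,0],[0,0,-1.]])
E
python3 - <<'E'
from h import *
for c in("top","side"):
    z=np.load(f"pics/{c}0.npz");p,P=cloud(c,z["p"],z["d"]);hsv=cv2.cvtColor(p,cv2.COLOR_RGB2HSV)
    H,S,V=[hsv[...,k].astype(int) for k in range(3)];Z=P[...,2]
    inb=(P[...,0]>.3)&(P[...,0]<.9)&(abs(P[...,1])<.45)
    print(c,"bench z",np.nanmedian(Z[inb]))
    def comp(name,m,mn=12):
        n,l,s,_=cv2.connectedComponentsWithStats((m&inb).astype(np.uint8))
        for k in range(1,n):
            if s[k,4]>=mn:
                q=P[l==k];print(name,s[k,4],"med",np.round(np.nanmedian(q,0),4),"px",s[k,:4],"rect",*rect(q[:,:2]))
    comp("blue",(H>105)&(H<125)&(S>150)&(V>80))
    comp("green",(H>45)&(H<75)&(S>140)&(V>80))
    comp("white",(S<50)&(V>165)&(Z<.05)&(Z>.0),100)
    comp("red",((H<6)|(H>174))&(S>160)&(V>90)&(Z>.07),5)
    comp("tall>45",(Z>.045)&(Z<.12),150)
for c in("top","side"):
  for n in("pack","nest","nest_floor","block_top","dot","inspector","mirror","peg","sight"):
    viewer.read_camera(c) if n=="pack" else 0
    print(c,n,[(np.round(o["at"],3).tolist(),round(o["score"],2)) for o in tip_of(c,n)])
E
```

```text
top bench z 0.0017460065424964588
blue 138 med [0.7977 0.2809 0.0564] px [142  97  31  41] rect [842.2 326.1] [ 96.3 115.5] 89.2
blue 50 med [0.8304 0.3773 0.0597] px [139  99   2  35] rect [846.4 377.2] [  3.  106.6] 89.8
blue 76 med [ 0.5753 -0.2772  0.0564] px [355 195  12   9] rect [ 576.2 -278.1] [21.9 31.7] 17.1
blue 16 med [0.5611 0.0236 0.0265] px [256 204   4   7] rect [562.6  24.4] [ 9.2 20.3] 62.1
blue 132 med [ 0.4018 -0.3434  0.0792] px [382 251  15  15] rect [ 406.6 -353.6] [41.9 51.9] 25.2
blue 17 med [ 0.4011 -0.0738  0.0289] px [290 258   5   6] rect [399.9 -73.6] [ 6.9 15.1] 52.7
green 21 med [ 0.5034 -0.2814  0.057 ] px [360 219   8   8] rect [ 504.1 -283.2] [17.4 18.2] 12.5
white 201 med [0.5445 0.1701 0.0102] px [207 197  10  34] rect [547.6 165.8] [102.1  26.4] 2.8
white 938 med [ 0.5335 -0.0266  0.0123] px [252 196  44  40] rect [535.6 -21.9] [114.   81.5] 61.6
white 116 med [0.5323 0.1279 0.0104] px [219 207  10  19] rect [537.1 130.6] [55.4 27.6] 3.1
white 216 med [0.4292 0.4104 0.039 ] px [120 245  16  18] rect [429.9 409.2] [46.6 47.3] 54.1
white 1040 med [
[... 3460 characters left out ...]
69)]
top sight [([0.606, 0.148, 0.046], 0.38)]
side pack [([0.539, -0.281, 0.002], 0.94), ([0.378, -0.297, -0.003], 0.58)]
side nest [([0.534, -0.022, 0.001], 0.94), ([0.365, -0.114, 0.002], 0.62)]
side nest_floor [([0.537, -0.019, 0.01], 0.86), ([0.365, -0.114, 0.013], 0.57)]
side block_top [([0.54, -0.286, 0.083], 0.67), ([0.373, -0.301, 0.12], 0.59), ([0.605, 0.147, -0.004], 0.47)]
side dot [([0.407, -0.355, 0.053], 0.8), ([0.584, -0.275, 0.037], 0.72), ([0.609, 0.149, 0.008], 0.26)]
side inspector [([0.609, 0.146, -0.002], 0.59)]
side mirror [([0.558, 0.224, 0.121], 0.74)]
side peg [([0.561, 0.222, 0.122], 0.96), ([0.732, -0.386, -0.004], 0.23)]
side sight [([0.608, 0.154, 0.044], 0.53)]
```

Both views agree on these:
- **Pack:** the small one measures 92.5 x 63.5 mm and is 57 mm tall, centred at (0.541,-0.285), yaw about 13°. The big one is 132 x 91 mm, so it is the look-alike.
- **Nest:** the left one is 114 x 81.5 mm, centred at (0.5355,-0.0215), with its blue end at 61.6°. The other is at (0.366,-0.115).
- **Mirror:** hinge about (0.608,0.148), peg (0.561,0.222).

I'll check the choice in one crop and test the IK.

Run:
```python
from h import *
z=np.load("pics/side0.npz");a=z["p"][185:330,170:330,::-1]
cv2.imwrite("pics/crop1.png",cv2.resize(a,None,fx=4,fy=4,interpolation=cv2.INTER_CUBIC))
s=env.sense();print(s["t"],np.round(s["tcp_rot"],2).tolist())
for k in(0,np.pi):
  for nm,p,y in(("pick",[.541,-.2855,.06],np.radians(13.2)),("place",[.5355,-.0215,.07],np.radians(61.6)),("placehi",[.5355,-.0215,.2],np.radians(61.6)),("peg",[.561,.222,.095],np.radians(115)),("peg2",[.595,.237,.095],np.radians(98))):
    q=solver.inverse_kinematics(p,Rz(y+k));print(k,nm,None if q is None else np.round(q,2))
```

```text
1.1 [[-0.94, 0.34, 0.0], [0.34, 0.94, -0.0], [-0.0, -0.0, -1.0]]
0 pick [-0.33  0.95  1.16  1.85 -1.01  1.08 -0.1 ]
0 place [-0.48  0.53  0.58  2.02 -0.43  0.72 -0.13]
0 placehi [-0.59  0.33  0.7   1.93 -0.26  0.97 -0.27]
0 peg [-0.67  0.54  0.32  1.83 -0.23  0.81  0.2 ]
0 peg2 [-0.69  0.6   0.36  1.74 -0.27  0.85 -0.07]
3.141592653589793 pick [ 0.05  0.64  0.51  1.83 -0.43  0.78  2.59]
3.141592653589793 place [-0.07  0.48  0.06  1.99 -0.04  0.68  2.66]
3.141592653589793 placehi [-0.24  0.29  0.26  1.91 -0.09  0.95  2.71]
3.141592653589793 peg [-1.27  1.01  1.34  1.86 -1.07  1.22 -2.27]
3.141592653589793 peg2 [-0.23  0.61 -0.28  1.7   0.21  0.86  2.68]
```

View pics/crop1.png

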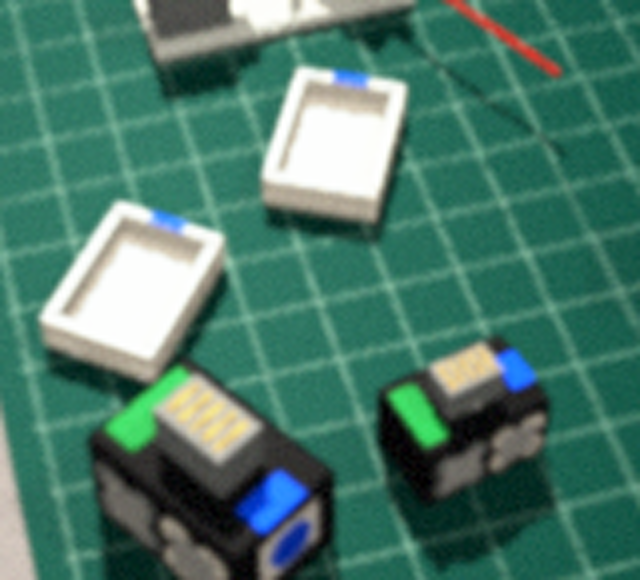

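The crop shows the small pack at (465,420) with its blue bar at the far right (515,370) and green at the near left. The upper nest, at (340,140), has its blue wall facing the mirror, so the choice holds. Now I pick it up.

Run:
```python
from h import *
for c in("top","side"):
    z=np.load(f"pics/{c}0.npz");p,P=cloud(c,z["p"],z["d"])
    m=(P[...,2]>.075)&(P[...,2]<.1)&(abs(P[...,0]-.54)<.05)&(abs(P[...,1]+.285)<.05)
    print(c,m.sum(),np.round(P[m].mean(0),4),*rect(P[m][:,:2]))
R=Rz(np.radians(13.2))
effector.release()
env.reach([.541,-.2855,.16],R)
env.movel([.541,-.2855,.0605],rate=.12)
s=env.sense();print(s["t"],np.round(s["ee_pos"],4),np.round(s["wrist_force"],1))
effector.grasp(25)
s=env.sense();print(s["gripper_width"],s["grasp_force"],np.round(s["wrist_force"],1))
env.movel([.541,-.2855,.17],rate=.1)
s=env.sense();print(s["t"],s["gripper_width"],s["grasp_force"],np.round(s["wrist_force"],1))
for c in("top","side"):
    p,P=cloud(c)
    m=(P[...,2]>.155)&(P[...,2]<.178)&(abs(P[...,0]-.54)<.08)&(abs(P[...,1]+.285)<.08)
    cv2.imwrite(f"pics/{c}1.png",p[:,:,::-1])
    print(c,m.sum(),*rect(P[m][:,:2]))
```

```text
top 134 [ 0.5409 -0.285   0.0824] [ 541.2 -285.3] [39.5 27. ] 13.3
side 173 [ 0.5388 -0.2887  0.0822] [ 540.  -286.7] [43.3 29.7] 14.4
5.6333 [ 0.5415 -0.286   0.0612] [ 0.4 -0.1 -0.3]
0.02559619401615902 24.98305231332779 [-0.2 -1.7  0.6]
7.8833 0.02577060549103194 24.976845681667328 [-0.2  0.5 -3.6]
top 17 [ 574.6 -262. ] [17. 31.] 20.5
side 523 [ 538.3 -286.6] [92.6 66.1] 13.9
```

Run:
```python
from h import *
R=Rz(np.radians(61.6))
env.reach([.5355,-.0215,.16],R)
env.movel([.5355,-.0215,.105],rate=.1)
env.pause(.2)
s=env.sense();print(s["t"],np.round(s["ee_pos"],4),np.round(s["wrist_force"],1),np.round(s["tcp_rot"][:2,0] if hasattr(s["tcp_rot"],"shape") else s["tcp_rot"],3))
im=[]
for c in("top","side"):
    p,P=cloud(c)
    u,v=np.mean(np.argwhere(np.linalg.norm(P[...,:2]-[.535,-.02],axis=2)<.05),0).astype(int)
    im.append(cv2.resize(p[u-45:u+45,v-40:v+40,::-1],(400,450),interpolation=cv2.INTER_CUBIC))
    m=(P[...,2]>.09)&(P[...,2]<.107)&(np.linalg.norm(P[...,:2]-[.535,-.02],axis=2)<.08)
    print(c,m.sum(),*rect(P[m][:,:2]))
    m=(P[...,2]>.02)&(P[...,2]<.035)&(np.linalg.norm(P[...,:2]-[.535,-.02],axis=2)<.08)
    print(c,"rim",m.sum(),*rect(P[m][:,:2]))
    if c=="side":print([(np.round(o["at"],4).tolist(),round(o["score"],2)) for n in("pack","nest") for o in tip_of(c,n)])
cv2.imwrite("pics/above.png",np.hstack(im))
```

```text
9.9167 [ 0.536  -0.0215  0.1056] [ 0.9  0.5 -4.2] [0.476 0.88 ]
top 24 [509.  -56.9] [ 3.8 41.7] 61.9
top rim 79 [509.7 -68.5] [12.6 82. ] 56.2
side 330 [534.2 -25.2] [92.7 63.3] 61.4
side rim 237 [533.5 -24. ] [119.9  82.1] 61.4
[([0.3769, -0.3005, 0.0005], 0.63), ([0.5343, -0.0171, 0.0462], 0.58), ([0.3626, -0.1158, 0.0052], 0.79), ([0.532, -0.0188, -0.0006], 0.64)]
```

View pics/above.png

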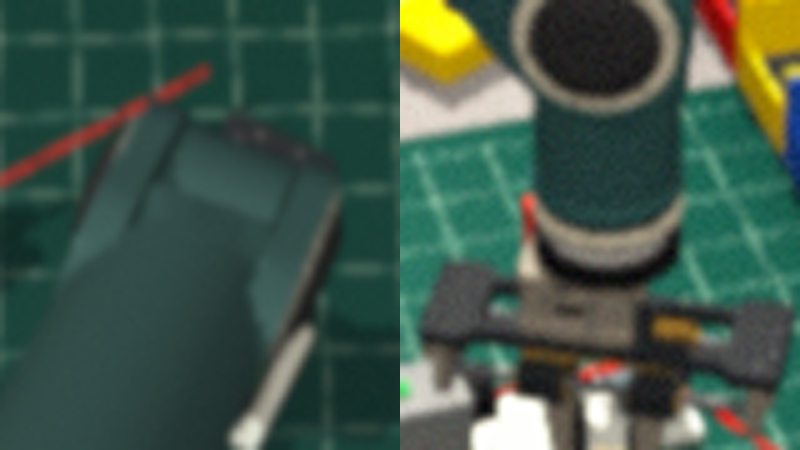

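The gripper hides the fit in both crops: top left shows the wrist over the nest, and at right the fingers are at about (600,400). I'll compare the same-camera numbers with the unobstructed first pictures.

Run:
```python
from h import *
from scipy.optimize import minimize
def fit(c,ctr):
    z=np.load(f"pics/{c}0.npz");p,P=cloud(c,z["p"],z["d"])
    m=(P[...,2]>.02)&(P[...,2]<.036)&(np.linalg.norm(P[...,:2]-ctr,axis=2)<.08)
    q=P[m]
    def cost(v): # mean distance to the rim band mid rectangle (104 x 74)
        a=v[2];d=(q[:,:2]-v[:2])@np.array([[np.cos(a),-np.sin(a)],[np.sin(a),np.cos(a)]])
        e=np.abs(d)-[.052,.037];o=np.where((e>0).any(1),np.linalg.norm(np.maximum(e,0),axis=1),-e.max(1))
        return np.minimum(o,.008).__abs__().mean()*1e3
    r=minimize(cost,[*ctr,np.radians(61.6)],method="Nelder-Mead",options=dict(initial_simplex=np.array([[*ctr,1.07],[ctr[0]+.004,ctr[1],1.07],[ctr[0],ctr[1]+.004,1.07],[*ctr,1.11]])))
    print(c,m.sum(),np.round(r.x[:2],4),np.degrees(r.x[2]).round(2),r.fun,"minrect",*rect(q[:,:2]),"z",np.median(q[:,2]))
for c in("top","side"):fit(c,[.5355,-.0215])
```

```text
top 328 [ 0.535  -0.0233] 61.22 2.0929154852283287 minrect [535.2 -22.9] [111.8  81.7] 61.6 z 0.028159639502706613
side 388 [ 0.5337 -0.0251] 61.05 2.3940114354653064 minrect [533.  -24.4] [117.5  82.7] 61.6 z 0.02856731618083963
```

The side view puts the pack (534.2,-25.2) over the rim (533.3,-24.8) to within about 1 mm. I lower it with force checks.

```bash
cat > low.py <<'E'
from h import *
R=Rz(np.radians(61.4));x,y=.5348,-.0222
env.movel([x,y,.1],R,rate=.1)
env.pause(.1);f0=np.array(env.sense()["wrist_force"])
for z in(.092,.088,.086,.084,.080,.076,.073,.0715,.0705,.070,.0695):
    env.movel([x,y,z],rate=.04);s=env.sense();f=np.array(s["wrist_force"])-f0
    print(z,np.round(s["ee_pos"],4),np.round(f,1),np.round(s["moment"],2))
    if f[2]>6 or np.hypot(f[0],f[1])>10:break
print(s["t"])
E
python3 low.py
```

```text
0.092 [ 0.5345 -0.0222  0.0916] [ 0.2 -0.5 -0.3] [-0.05  0.12  0.01]
0.088 [ 0.5346 -0.0222  0.0877] [ 0.3 -0.2 -1.6] [-0.12  0.11  0.01]
0.086 [ 0.5347 -0.0222  0.0859] [-0.2  0.3 -0.3] [-0.08  0.09 -0.  ]
0.084 [ 0.5347 -0.0222  0.0839] [ 0.1 -1.4 -1. ] [-0.03  0.1  -0.04]
0.08 [ 0.5346 -0.0222  0.0797] [-0.3 -0.3 -1.5] [-0.07  0.11 -0.03]
0.076 [ 0.5346 -0.0222  0.0757] [0.7 0.1 0.2] [-0.05  0.11 -0.04]
0.073 [ 0.5347 -0.0222  0.0728] [-0.2 -0.4  0. ] [-0.06  0.08  0.02]
0.0715 [ 0.5347 -0.0222  0.0714] [ 0.  -0.3 -0.7] [-0.07  0.12  0.01]
0.0705 [ 0.5349 -0.0222  0.0706] [-1.  -0.6 -0.6] [-0.1   0.04  0.  ]
0.07 [ 0.535  -0.0223  0.0704] [-0.7  0.4  7.1] [0.04 0.54 0.04]
13.0667
```

Contact came at TCP z = 0.0705, which is the floor height expected, and there was no rim contact on the way down. I release, retreat and look.

Run:
```python
from h import *
effector.release()
x,y=.5348,-.0222
env.movel([x,y,.17],rate=.15)
env.reach([.52,.20,.2],Rz(np.radians(118)))
s=env.sense();print(s["t"])
im=[]
for c in("top","side"):
    p,P=cloud(c)
    np.savez(f"pics/{c}2.npz",p=p)
    near=np.linalg.norm(P[...,:2]-[.535,-.02],axis=2)<.07
    for lo,hi,n in((.06,.073,"top66"),(.08,.1,"block"),(.02,.036,"rim")):
        q=P[near&(P[...,2]>lo)&(P[...,2]<hi)];print(c,n,len(q),np.round(np.nanmedian(q[:,2]),4),*rect(q[:,:2]))
    print([(n,np.round(o["at"],4).tolist(),round(o["score"],2)) for n in("dot","sight","peg","inspector","block_top") for o in tip_of(c,n)[:2]])
    im.append(cv2.resize(p[:,:,::-1][110:270,150:310],(400,400),interpolation=cv2.INTER_CUBIC))
cv2.imwrite("pics/placed.png",np.hstack(im))
```

```text
15.8417
top top66 524 0.0665 [536.1 -22.8] [91.7 62.1] 61.9
top block 134 0.0927 [535.9 -23.5] [39.7 26. ] 62.2
top rim 285 0.0284 [535.4 -23. ] [112.1  82. ] 61.6
[('dot', [0.4048, -0.3577, 0.053], 0.7), ('dot', [0.727, -0.381, -0.0027], 0.24), ('sight', [0.6054, 0.1501, -0.0037], 0.61), ('sight', [0.6061, 0.1498, 0.0451], 0.38), ('peg', [0.5616, 0.2199, 0.1204], 0.68), ('inspector', [0.6069, 0.1512, -0.0004], 0.59), ('inspector', [0.7637, -0.209, -0.0016], 0.57), ('block_top', [0.3742, -0.3021, 0.1153], 0.94), ('block_top', [0.5345, -0.0206, 0.0916], 0.68)]
side top66 387 0.0676 [534.7 -22.4] [97.3 61.9] 61.7
side block 134 0.0931 [534.2 -23.5] [44.6 26.6] 62.3
side rim 300 0.0291 [533.1 -24.5] [116.3  82.3] 62.0
[('dot', [0.5575, 0.0153, 0.045], 0.8), ('dot', [0.4076, -0.3562, 0.0498], 0.69), ('sight', [0.7281, -0.3842, -0.0007], 0.73), ('sight', [0.6059, 0.1497, 0.0451], 0.41), ('peg', [0.5589, 0.2255, 0.1211], 0.74), ('peg', [0.5346, -0.0214, 0.0907], 0.28), ('inspector', [0.5327, -0.0249, 0.0881], 0.68), ('inspector', [0.6082, 0.1446, 0.0005], 0.61), ('block_top', [0.5359, -0.0232, 0.0895], 0.76), ('block_top', [0.3744, -0.3013, 0.1159], 0.69)]
```

View pics/placed.png

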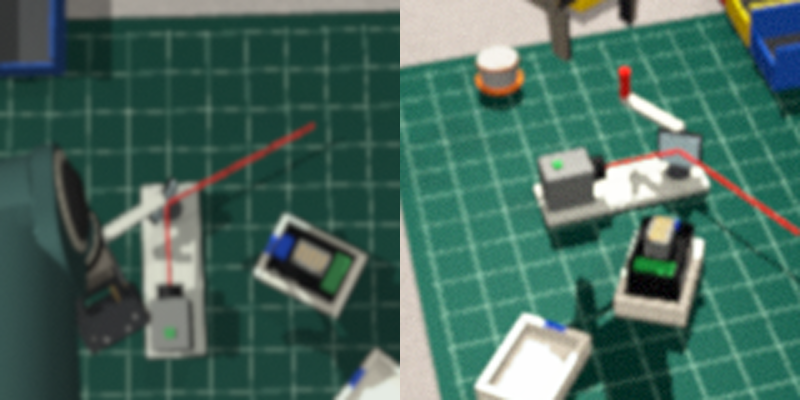

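The pack is seated: its top lies at 66.5 mm, centred on the rim within 1 mm, square, with the blue bar (280,245) at the blue-marked end. Now I fit the beam lines for the hinge, then grip the peg and swing it.

```bash
cat >> h.py <<'E'
DOT=np.array([.5578,.0181])
def beam(c,p,z=.046):
    i=viewer.camera_info(c);hsv=cv2.cvtColor(p,cv2.COLOR_RGB2HSV).astype(int)
    m=((hsv[...,0]<8)|(hsv[...,0]>172))&(hsv[...,1]>110)&(hsv[...,2]>70)
    g=np.argwhere(m)[:,::-1].astype(float)
    n=cv2.undistortPoints(g.reshape(-1,1,2),np.array(i["intrinsics"]),np.array(i["dist_coeffs"])).reshape(-1,2)
    e=np.array(i["eye"]);r=np.c_[n[:,0],-n[:,1],-np.ones(len(n))]@np.array(i["rotation"]).T
    return (e+r*((z-e[2])/r[:,2])[:,None])[:,:2]
def line(q):
    l=cv2.fitLine((q*1000).astype(np.float32),cv2.DIST_HUBER,0,.01,.01).ravel();return l[2:]/1000,l[:2]
E
python3 - <<'E'
from h import *
for c in("top","side"):
    q=beam(c,np.load(f"pics/{c}0.npz")["p"])
    a=q[(abs(q[:,1]-.145)<.02)&(q[:,0]>.5)&(q[:,0]<.595)]
    d=q-[.608,.148];an=np.degrees(np.arctan2(d[:,1],d[:,0]));rr=np.hypot(*d.T)
    b=q[(rr>.03)&(rr<.19)&(an<-45)&(an>-80)]
    (pa,da),(pb,db)=line(a),line(b)
    t=np.linalg.solve(np.c_[da,-db],pb-pa);h=pa+t[0]*da
    print(c,len(a),len(b),"hinge",np.round(h,4),"in",np.degrees(np.arctan(da[1]/da[0])).round(2),"out",np.degrees(np.arctan(db[1]/db[0])).round(2))
E
```

```text
top 15 137 hinge [0.6112 0.1447] in -0.22 out -62.88
side 23 111 hinge [0.6103 0.1506] in 1.58 out -63.17
```

Run:
```python
from h import *
H=np.array([.609,.147])
def pose(deg,z):
    a=np.radians(deg);return [*(H+.09*np.array([np.cos(a),np.sin(a)])),z],Rz(a)
env.reach(*pose(122,.17)) 
env.movel(pose(122,.097)[0],rate=.12)
s=env.sense();print(s["t"],np.round(s["ee_pos"],4),np.round(s["wrist_force"],1))
effector.grasp(15);s=env.sense();print(s["gripper_width"],s["grasp_force"],np.round(s["wrist_force"],1))
for a in(116,110,104,97.7):
    env.movel(*pose(a,.097),rate=.05);s=env.sense();print(a,s["gripper_width"],np.round(s["wrist_force"],1),np.round(s["ee_pos"],4))
env.pause(.3)
im=[]
for c in("top","side"):
    p,P=cloud(c);np.savez(f"pics/{c}3.npz",p=p)
    q=beam(c,p);d=q-H;an=np.degrees(np.arctan2(d[:,1],d[:,0]))%360;rr=np.hypot(*d.T)
    b=q[(rr>.02)&(rr<.19)&(an>230)&(an<270)]
    if len(b)>5:
        l=line(b);n=np.array([-l[1][1],l[1][0]]);print(c,len(b),"ang",np.degrees(np.arctan2(*-l[1][::-1]))%360,"dot off line mm",1e3*(DOT-l[0])@n)
    im.append(cv2.resize(p[:,:,::-1][130:250,190:310],(400,400),interpolation=cv2.INTER_CUBIC))
cv2.imwrite("pics/mir.png",np.hstack(im));print(env.sense()["t"])
```

```text
17.5333 [0.5618 0.2234 0.0978] [ 0.  -0.1  1.2]
0.013780940268937314 15.00013142824173 [-0.9 -0.5  1. ]
116 0.013467666101243104 [-1.  -1.5  1.9] [0.5694 0.2278 0.0969]
110 0.01357087646733286 [-0.9 -0.3  0.8] [0.5779 0.2314 0.097 ]
104 0.01369944135439768 [-0.2 -1.1  0.8] [0.5869 0.2342 0.097 ]
97.7 0.013476263605299556 [-1.8 -0.3  0.9] [0.5965 0.2361 0.097 ]
top 110 ang 248.32178 dot off line mm 0.8034423841568845
side 68 ang 249.0575 dot off line mm 0.5460275358214446
20.4667
```

View pics/mir.png

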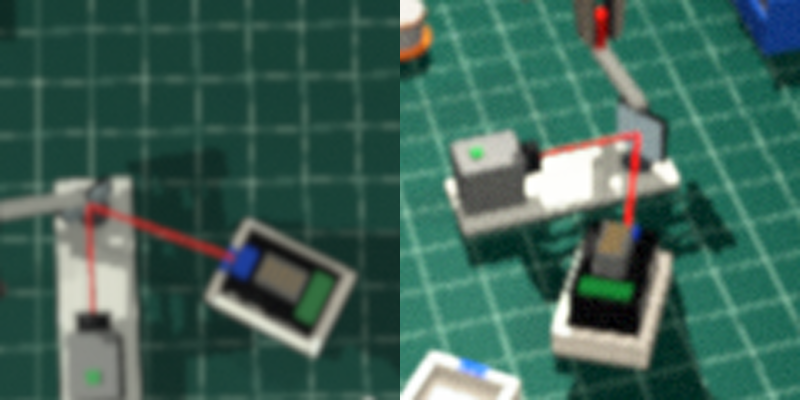

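The beam runs from the mirror (95,207) to the middle of the pack's blue end (235,258). Its line passes the dot within 1 mm in both views, and the peg is held at 15 N. I hand in.

```bash
python3 -c "
from h import *
s=env.sense();print(s['t'],s['grasp_force'],np.abs(s['joint_velocities']).max())
print(workorder.finish_job())"
```

```text
20.4667 15.000182390213013 0.0030112692982416705
the job is handed in; nothing more can be done
None
```

I handed the job in at 20.5 s: the pack sits released in the left-hand nest with its dot at the blue end, and the mirror is held still by its peg with the beam within about 1 mm of the dot (the judge's verdict was not shown).

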